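Snap the finger-safe cover onto a four-stud feed-through

TASK

Make the four-stud feed-through on the bench finger-safe with its cover: pinch the cover's two orange tabs together, turn it so that all four brass studs come up into its four holes, press it fully home against the sprung sealing ring and let the tabs spring out under the rim, so that the cover stays latched by itself. The angle of the studs has to be seen or felt for. Leave the dish, the tools and the loose breakers where they are.

Things in the scene. Friction and masses are not known exactly. Their poses are not given: they have to be found in the camera images.
- housing: the feed-through: fixed black round housing 106 mm across on a grey plate 136 x 120 x 5 mm; origin under its centre, z up, x through the two small orange blocks on its side. Rim 48 mm above the table top. Mouth 78 mm wide with a 2 mm lead-in bevel; lip 5 mm thick, below it a groove 89 mm wide for the cover's tongues. The pad printer overhangs the right rear: swing in close to the base.
- mouth (a point): centre of the housing's mouth, level with the rim; axes as the housing's. Four brass studs 7 mm thick with bevelled ends stand 28 mm from the axis, 35 degrees either side of the x axis of their white insulator, ends 6 mm above the rim. The insulator is turned about the vertical by up to 0.45 rad either way against the housing; that angle is not reported: see it or feel for it.
- seal (a joint): red-brown sprung sealing ring in the well: 0 m as it stands, top 7 mm below the rim; grows as it is pushed down; about 4 N to start it, 8 N at 0.003 m (cover right down). It pushes up a cover that has not latched.
- cover_center (a point): centre of the top face of the loose light-grey cover's plate, 20 mm above its underside, so 20 mm above the table as it lies; z up. Height over point mouth: 20 to 22 mm with the skirt on the rim or its bevel, 16 mm riding on stud ends beside the holes, 13 mm on meeting the sealing ring, 10 mm pushed right down, 11.5 mm latched.
- cover: the cover, about 0.1 kg, 92 mm across, 42 mm high with its grips; origin under its centre. Plate 10 mm thick; below it a skirt 73 mm across, 10 mm deep, bevelled 1.5 mm, which has 2.5 mm play in the mouth. Four through holes 12.5 mm wide, 28 mm from the axis, 35 degrees either side of its x axis; a half turn fits as well. Grips at +y and -y, carried by pinching them.
- grip_1 (a point): middle of the outer face of the orange upright grip at +y of the cover, 11 mm above the plate's top. Grips are 24 mm wide along x, 5 mm thick, 22 mm high; 50 mm over both outer faces, 38 mm pinched to their stops. Fingertips may rest on the plate.
- grip_2 (a point): the same for the grip at -y of the cover
- tab_1 (a joint): inward travel of the grip at +y with its latch tongue: 0 m sprung out, 0.006 m pinched to the stop; about 4 N to start it, 11 N at the stop. Out, the tongue reaches 42.5 mm from the axis (under the lip, or it rests on the rim if not pinched); pinched, 36.5 mm, and it passes the mouth.
- tab_2 (a joint): the same for the grip at -y of the cover
- nut_dish: bystander: yellow dish with orange parts, 84 mm across, 20 mm high; origin under its centre
- screwdriver: bystander: red screwdriver, 198 x 27 x 24 mm; origin under its middle, handle to its -x
- pliers: bystander: combination pliers with red grips, 162 x 53 x 12 mm; origin under their middle
- loose_breaker: bystander: loose two-pole breaker, grey with orange levers, 83 x 37 x 71 mm; origin under its centre
- slim_breaker: bystander: loose one-pole breaker, 83 x 19 x 71 mm; origin under its centre
There are look-alikes about, which are no part of the job. Leave any blue look-alike of the cover alone.

How it is judged:
At the end, for the whole second after the job is handed in: The cover sits in the mouth of the feed-through with its top face less than 12.6 mm above the rim, centred within 3 mm and level within 0.05 rad, and both tabs have sprung out to within 1.5 mm of their rest (tongues under the lip); the cover is at rest (z of cover_center in the frame of mouth below 0.0126 m and horizontal distance between cover_center and mouth below 0.003 m and angle between the z axis of cover_center and the z axis of mouth, either way round below 0.05 rad and value of joint each of tab_1, tab_2 below 0.0015 m and linear speed of cover below 0.02 m/s); the robot touches nothing.
It fails at once if the dish, a tool or a loose breaker is pushed more than 30 mm away (distance of any of nut_dish, screwdriver, pliers, loose_breaker, slim_breaker from where it was at the start of the episode above 0.03 m).
It also fails if it takes over 72 s, if anything falls off the work surface, if the arm or the gripper's body presses on something with over 40 N, if the wrist force passes 120 N, or if a joint passes its speed limit or range.

ROBOT

A 7-joint arm with a two-finger parallel gripper is mounted at the origin on a cart in front of the work surface, level with it; the furniture and walls round the work are solid. World frame = base frame: x ahead of the robot, y to its left, z up, the work surface at z = 0. Lengths are in m, angles in rad, forces in N, time in s.
With the tool pointing down it reaches from about 0.4 to 0.85 m from the base axis. Payload 4.4 kg.
Tool frame: the origin (TCP) lies at the very end of the fingers, on their centre line; the grasp point (between the pads) lies 19 mm behind it (env.pinch_z is the distance from the TCP to the grasp point, in m); z points along the fingers, y is the line along which they close (so a half turn about z gives the same grasp; the last joint's range is limited). The gripper opens to 94 mm and grips with 3 to 60 N. Pads are 16 mm wide; open, the fingers measure 119 mm over their backs; the gripper's body (75 mm by 177 mm) begins 78 mm behind the grasp point.
Start: joints at [-1.256, 0.628, 0.038, 1.517, -0.027, 0.996, -0.02], TCP at [0.242, 0.603, 0.205] pointing down, gripper open.
Joint ranges: [-3.06, 3.06], [-0.37, 2.12], [-1.25, 1.32], [0.18, 2.47], [-1.1, 4.24], [0.23, 1.98], [-2.94, 2.94]. Speed limits (rad/s): [2.57, 2.57, 3.14, 3.14, 3.14, 3.14, 3.14].

INTERFACE

Orientations are given as a unit quaternion [w, x, y, z].
In Python, from rig import env, eyes, job gives the robot as it stands. The module is installed in compiled form; this text tells all that it offers.
- The arm moves only by the tool carry_out, never from a script. Its argument "moves" is text: rows parted by semicolons, each of 5 numbers parted by spaces: the closure in counts, from 0 (fully open) to 255 (shut), then the shift along the tool's x, y, z in mm, then the turn about the tool's z in degrees. In form: hand dx dy dz twist; .... A call has 1 to 12 rows; each row is the pose to reach, as a shift and turn from the pose commanded when the call began, along the tool's axes at that moment; what a row does not reach only later rows make up. A row lasts 1/8 s, in which the tool goes at most 62.5 mm and 10.7 degrees, less where a joint would pass 70% of its speed; a pose out of reach is approached as far as the arm can. A call with a gripper value outside its range is refused whole. The fingers move at their own pace and stop on an object; "grip_force" is the grip in N (left out, the last holds). Time passes only in rows, so rows that repeat a pose let the fingers close. It gives the time, the measured TCP pose, the force, the opening and the grip force at its end, in the units of the state.
- env.get_state(): the state, without advancing time (a new reading comes with each control period).
- eyes.camera(name): name is "scene" or "top" or "wrist"; returns the picture (400x640x3 uint8, red, green, blue); there is no depth.
- eyes.camera_params(name): a dict with "K" (3x3 intrinsics, pixels), "camera_from_world" (4x4, takes a point from world to camera coordinates). Camera axes: x right, y down, z forward; pixel columns grow to the right and rows downward; lengths in m; the calibration is good to about 2 mm. A picture is of the moment at which its call begins: read the wrist's pose just before it. camera_params takes no time and is no camera call; for the wrist camera it gives the pose at the moment of the call.
- job.hand_in(): hands the job in; it is judged then, once.
The state is a dict: "t": time; "qpos": joint angles; "qd": joint speeds; "tau": joint torques, N m; "tool_pos": TCP position; "eef_rot": TCP orientation; "wrist_force": force on the tool from outside, world axes, zero at the start; "wrist_torque": the same for the moment, N m; "gripper_width": opening from 0.0 (shut) to 1.0 (fully open); "grasp_force": force on a finger pad.
Only numpy, scipy, OpenCV 4.12 (cv2) and the standard library are available. Lean on these libraries where they do the work, as an engineer would, in place of code of your own. Each camera call takes 0.05 s, during which the arm holds its last target. There are 200 camera calls.

## Working session

There is one attempt and no reset: what is moved stays moved. The work goes in short steps, Python scripts to look and compute and a tool call to move; the robot and the scene stay as the last step left them, time stands still between calls to the robot, and variables do not carry over. Pictures are saved under pics/ and viewed, at most 10 in all, crops included, and the job is handed in when it is done.

Besides the shell and the picture viewer there is one more tool, called after ">>>" in YAML: its name, and indented under it one key for each argument. carry_out: Moves the arm, as the interface text tells. Its arguments: {"type":"object","properties":{"moves":{"type":"string"},"grip_force":{"type":"number"}},"required":["moves"]}

```bash
mkdir -p pics; python3 - <<'E'
from rig import env,eyes,job
import cv2,numpy as np
for n in ("scene","top"):
    im=eyes.camera(n); cv2.imwrite(f"pics/{n}0.png",cv2.cvtColor(im,cv2.COLOR_RGB2BGR))
    p=eyes.camera_params(n); print(n,np.round(p["K"],1).tolist(),np.round(p["camera_from_world"],3).tolist())
s=env.get_state(); print(s["t"],s["tool_pos"],s["eef_rot"],s["gripper_width"])
E
```

```text
scene [[422.0, 0.0, 322.8], [0.0, 422.0, 198.4], [0.0, 0.0, 1.0]] [[0.861, -0.508, -0.011, -0.383], [-0.342, -0.564, -0.752, 0.329], [0.376, 0.651, -0.659, 0.658], [0.0, 0.0, 0.0, 1.0]]
top [[415.1, 0.0, 323.1], [0.0, 415.1, 197.1], [0.0, 0.0, 1.0]] [[0.03, -1.0, -0.001, 0.152], [-0.989, -0.029, -0.146, 0.544], [0.146, 0.005, -0.989, 1.084], [0.0, 0.0, 0.0, 1.0]]
0.1 [0.24134295 0.60291342 0.20466433] [-1.28962268e-04  1.89233624e-01  9.81931748e-01 -8.13347845e-04] 1.0017260308856406
```

View pics/scene0.png

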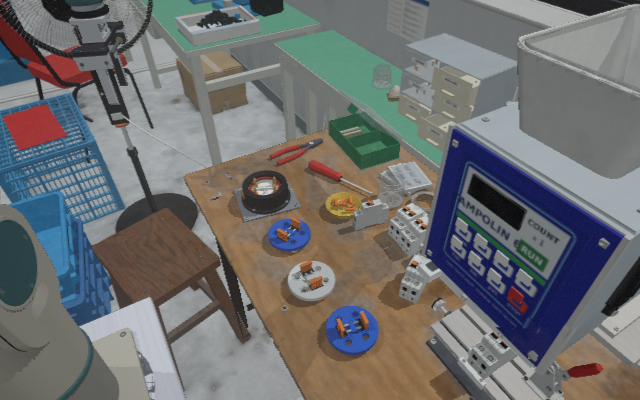

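View pics/top0.png

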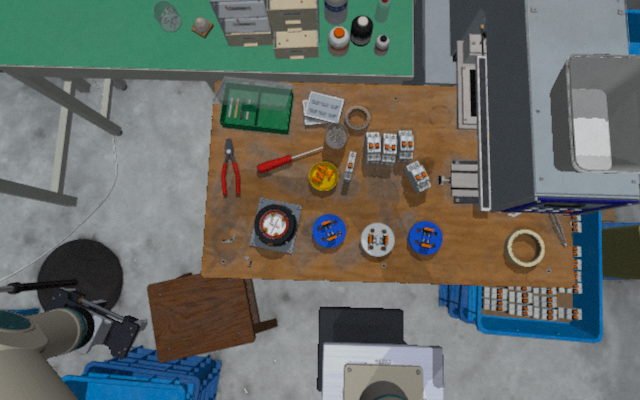

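The scene and top views show the grey cover at top pixel (377,240), between two blue look-alikes, and the housing at (275,225). I'll enlarge both.

```bash
cat > h.py <<'E'
from rig import env,eyes,job
import cv2,numpy as np
def ray(n,uv,z,p=None):
    p=p or eyes.camera_params(n); M=p["camera_from_world"]; R,t=M[:3,:3],M[:3,3]
    c=-R.T@t; d=R.T@np.linalg.inv(p["K"])@np.array([*uv,1.]); return c+d*(z-c[2])/d[2]
def proj(n,P,p=None):
    p=p or eyes.camera_params(n); q=p["camera_from_world"]@np.array([*P,1.]); q=p["K"]@q[:3]; return q[:2]/q[2]
E
python3 - <<'E'
from h import *
im=cv2.imread("pics/top0.png")
a=cv2.resize(im[200:250,250:300],None,fx=8,fy=8,interpolation=cv2.INTER_CUBIC)
b=cv2.resize(im[215:265,352:402],None,fx=8,fy=8,interpolation=cv2.INTER_CUBIC)
cv2.imwrite("pics/c1.png",np.hstack([a,b]))
print(ray("top",(275.5,225),.048),ray("top",(377,240),.02))
E
```

```text
[0.45930448 0.29215629 0.048     ] [0.42891427 0.01803669 0.02      ]
```

View pics/c1.png

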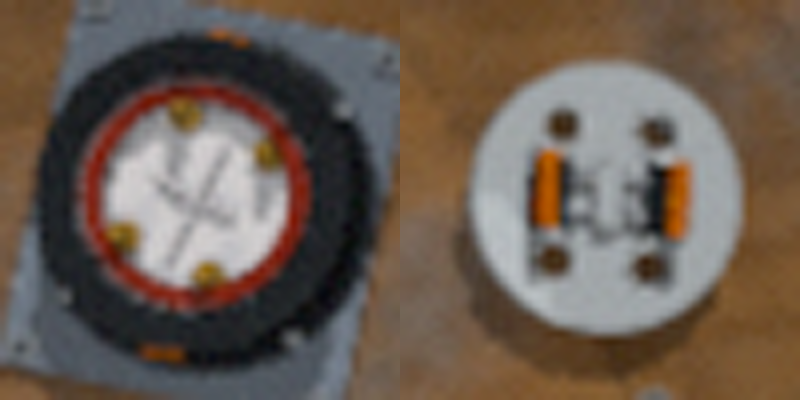

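The four studs are at crop pixels (185,113), (267,152), (122,236) and (208,275). The cover's holes are at (563,123), (657,130), (553,260) and (648,267), with the orange grips left and right. Next I'll work out poses from these.

```bash
python3 - <<'E'
from h import *
S=np.array([ray("top",(250+(u+.5)/8-.5,200+(v+.5)/8-.5),.054) for u,v in [(185,113),(267,152),(122,236),(208,275)]])
C=np.array([ray("top",(352+(u-400+.5)/8-.5,215+(v+.5)/8-.5),.020) for u,v in [(563,123),(657,130),(553,260),(648,267)]])
for P in (S,C):
    d=(P[0]+P[1]-P[2]-P[3])[:2]; print(P.mean(0),np.degrees(np.arctan2(d[1],d[0])),np.linalg.norm(P[0]-P[1]),np.linalg.norm(P[0]-P[2]))
H=[ray("top",(250+u/8-.5,200+v/8-.5),.035) for u,v in [(230,37),(162,353)]]
d=H[0]-H[1];print("housing",(H[0]+H[1])/2,np.degrees(np.arctan2(d[1],d[0])))
s=env.get_state()
from scipy.spatial.transform import Rotation as R
w,x,y,z=s["eef_rot"]; M=R.from_quat([x,y,z,w]).as_matrix(); print(M.round(3)); 
d=C.mean(0)-s["tool_pos"]; print("cover in tool mm",M.T@d*1000, "tool yaw y",np.degrees(np.arctan2(M[1,1],M[0,1])))
E
```

```text
[0.46193461 0.29555543 0.054     ] -23.84068110699371 0.030368572172288253 0.045539320009253766
[0.43187596 0.01747248 0.02      ] -3.359708240051716 0.032053560201317714 0.046538918232265344
housing [0.46358469 0.29781164 0.035     ] -9.470052279786167
[[-0.928  0.372 -0.001]
 [ 0.372  0.928 -0.002]
 [-0.    -0.002 -1.   ]]
cover in tool mm [-394.44415632 -472.4000944   185.46372886] tool yaw y 68.18386439365811
```

>>> carry_out:
  moves: "0 -36 -43 0 0; 0 -72 -86 0 -2; 0 -108 -129 0 -4; 0 -144 -172 0 -6; 0 -180 -215 0 -8; 0 -216 -258 0 -10; 0 -252 -301 0 -12; 0 -288 -344 0 -14; 0 -324 -387 10 -16; 0 -360 -430 20 -18; 0 -394 -472 30 -18.4; 0 -394 -472 40 -18.4"

```text
t: 1.6
tool_pos: [0.4327, 0.0144, 0.165]
eef_rot: [0.0, 0.034, 0.999, -0.001]
wrist_force: [-0.0, 1.4, 0.4]
gripper_width: 0.997
grasp_force: 0.0
```

```bash
python3 - <<'E'
from h import *
s=env.get_state(); print(s["tool_pos"],s["eef_rot"])
im=eyes.camera("wrist"); p=eyes.camera_params("wrist"); print(p["K"].round(1).tolist(),p["camera_from_world"].round(3).tolist())
cv2.imwrite("pics/w1.png",cv2.cvtColor(im,cv2.COLOR_RGB2BGR))
np.savez("w1.npz",K=p["K"],T=p["camera_from_world"])
print([proj("wrist",(.4319,.0175,.02),p)])
E
```

```text
[0.43267299 0.01437692 0.16502603] [ 2.74150279e-04  3.41442036e-02  9.99416538e-01 -8.25369211e-04]
[[348.8, 0.0, 325.5], [0.0, 348.8, 195.4], [0.0, 0.0, 1.0]] [[0.063, 0.998, -0.001, -0.045], [0.956, -0.06, 0.288, -0.428], [0.287, -0.019, -0.958, 0.229], [0.0, 0.0, 0.0, 1.0]]
[array([325.39171592, 184.2777653 ])]
```

View pics/w1.png

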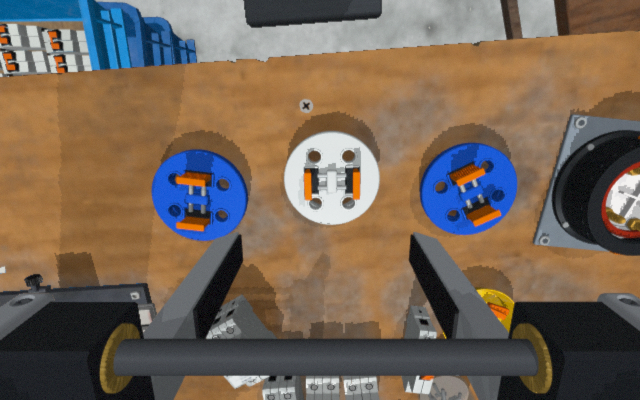

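The wrist view shows the cover with holes at (315,156), (349,156), (316,203) and (348,203), and grips at (308,184) and (357,184).

```bash
python3 - <<'E'
from h import *
from scipy.spatial.transform import Rotation as R
p0=np.load("w1.npz"); p={"K":p0["K"],"camera_from_world":p0["T"]}
im=cv2.imread("pics/w1.png"); cv2.imwrite("pics/w1c.png",cv2.resize(im[125:235,275:390],None,fx=5,fy=5,interpolation=cv2.INTER_CUBIC))
# white plate outline
hsv=cv2.cvtColor(im,cv2.COLOR_BGR2HSV); m=((hsv[...,1]<40)&(hsv[...,2]>140)).astype(np.uint8); m[:125]=0;m[235:]=0;m[:,:275]=0;m[:,390:]=0
c=max(cv2.findContours(m,0,1)[0],key=cv2.contourArea); e=cv2.fitEllipse(cv2.convexHull(c)); print(e, ray("wrist",e[0],.02,p))
P=np.array([ray("wrist",q,.02,p) for q in [(315,156),(349,156),(316,203),(348,203)]])
d=(P[2]+P[3]-P[0]-P[1])[:2]; d2=(P[1]+P[3]-P[0]-P[2])[:2]
print(P.mean(0),np.degrees(np.arctan2(d[1],d[0])),np.degrees(np.arctan2(d2[1],d2[0]))-90,np.linalg.norm(P[0]-P[1]),np.linalg.norm(P[0]-P[2]))
s=env.get_state();w,x,y,z=s["eef_rot"]; M=R.from_quat([x,y,z,w]).as_matrix();print(np.degrees(np.arctan2(M[1,1],M[0,1])))
E
```

```text
((331.28131103515625, 177.8075714111328), (92.84841918945312, 95.75038146972656), 81.21912384033203) [0.42590223 0.02349193 0.02      ]
[0.42805952 0.02405109 0.02      ] -3.3140654182980596 -3.6108204282921577 0.03174428876892182 0.04612439970066294
86.31234309140585
```

View pics/w1c.png

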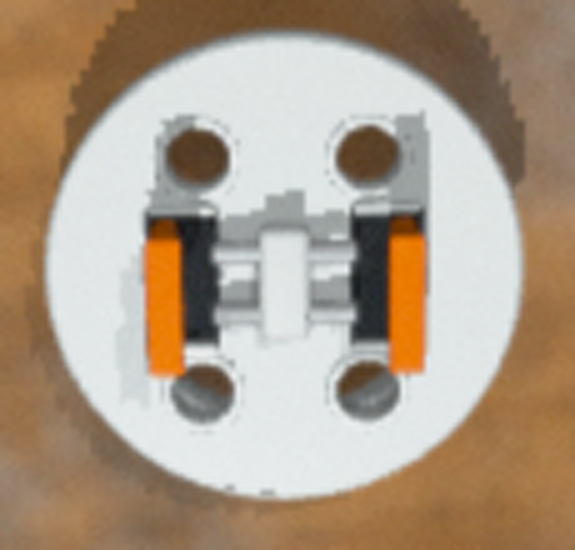

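>>> carry_out:
  moves: "0 0 0 25 0; 0 0 0 50 0; 0 0 0 70 0; 0 0 0 70 0; 0 0 0 70 0"

```text
t: 2.28
tool_pos: [0.432, 0.0199, 0.096]
eef_rot: [0.0, 0.029, 1.0, 0.0]
wrist_force: [-0.6, -0.2, 0.7]
gripper_width: 0.998
grasp_force: 0.0
```

```bash
python3 - <<'E'
from h import *
s=env.get_state(); print(s["tool_pos"],s["eef_rot"])
im=eyes.camera("wrist"); p=eyes.camera_params("wrist")
cv2.imwrite("pics/w2.png",cv2.cvtColor(im,cv2.COLOR_RGB2BGR))
np.savez("w2.npz",K=p["K"],T=p["camera_from_world"])
print(proj("wrist",(.428,.0237,.02),p),proj("wrist",(.4319,.0175,.02),p),proj("wrist",s["tool_pos"],p))
E
```

```text
[0.43203328 0.01988718 0.09597166] [1.86282130e-04 2.89781166e-02 9.99580003e-01 2.27111874e-04]
[329.52082431 200.06834779] [321.74332777 205.33290347] [324.66618843 248.43992015]
```

View pics/w2.png

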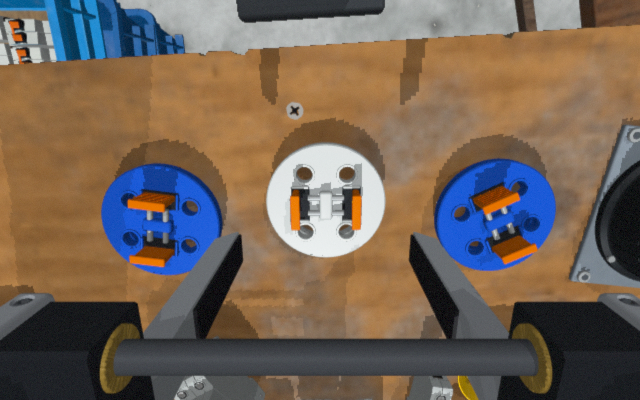

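The cover centre is at (326,202), which gives a cover position of about (.430,.021). That is nearly under the tool, so I'll descend and pinch.

>>> carry_out:
  moves: "0 1.5 1 20 0; 0 1.5 1 40 0; 0 1.5 1 60 0; 0 1.5 1 73 0; 0 1.5 1 73 0; 0 1.5 1 73 0; 60 1.5 1 73 0; 110 1.5 1 73 0; 180 1.5 1 73 0; 255 1.5 1 73 0; 255 1.5 1 73 0; 255 1.5 1 73 0"
  grip_force: 22

```text
t: 3.82
tool_pos: [0.4305, 0.0199, 0.0226]
eef_rot: [0.0, 0.03, 1.0, -0.0]
wrist_force: [-0.8, -0.2, 3.0]
gripper_width: 0.402
grasp_force: 10.9
```

>>> carry_out:
  moves: "255 0 0 0 0; 255 0 0 0 0; 255 0 0 0 0; 255 0 0 0 0"
  grip_force: 22

```text
t: 4.32
tool_pos: [0.4305, 0.02, 0.0227]
eef_rot: [0.0, 0.03, 1.0, 0.0]
wrist_force: [-1.2, -0.2, 4.4]
gripper_width: 0.395
grasp_force: 22.0
```

Pinched to the stops. I'll lift and stop short of the housing to see the studs past the cover.

>>> carry_out:
  moves: "255 0 0 -30 0; 255 0 0 -60 0; 255 0 0 -100 0; 255 0 0 -130 0; 255 0 40 -138 0; 255 0 80 -138 0; 255 0 120 -138 6; 255 0 150 -138 12; 255 0 170 -138 20.4; 255 0 170 -138 20.4; 255 0 170 -138 20.4; 255 0 170 -138 20.4"
  grip_force: 30

```text
t: 5.82
tool_pos: [0.4405, 0.1882, 0.1603]
eef_rot: [-0.0, 0.207, 0.978, -0.0]
wrist_force: [0.4, 0.0, -1.3]
gripper_width: 0.388
grasp_force: 30.0
```

```bash
python3 - <<'E'
from h import *
s=env.get_state(); print(s["tool_pos"],s["eef_rot"],s["wrist_force"])
im=eyes.camera("wrist"); p=eyes.camera_params("wrist")
cv2.imwrite("pics/w3.png",cv2.cvtColor(im,cv2.COLOR_RGB2BGR))
np.savez("w3.npz",K=p["K"],T=p["camera_from_world"])
print(proj("wrist",(.462,.2955,.054),p))
E
```

```text
[0.44051477 0.18816087 0.16031028] [-2.06319391e-04  2.06636453e-01  9.78417671e-01 -4.41750327e-04] [ 0.43630035  0.04683408 -1.34495587]
[453.1926514 167.5300359]
```

View pics/w3.png

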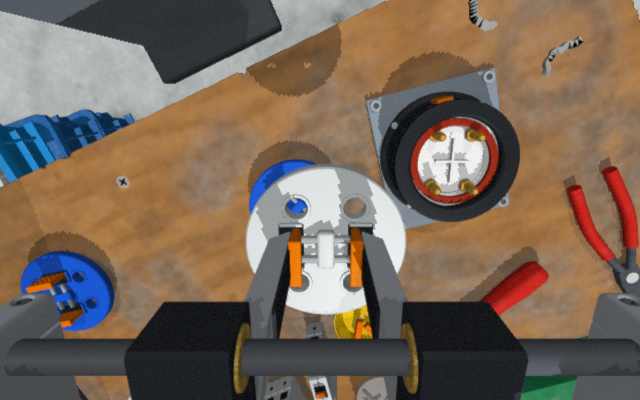

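The cover is held level at (326,240). The studs are at about (440,137), (476,136), (434,187) and (470,187). One enlarged crop of both will give the angles.

```bash
python3 - <<'E'
from h import *
im=cv2.imread("pics/w3.png")
z=lambda a:cv2.resize(a,None,fx=4,fy=4,interpolation=cv2.INTER_CUBIC)
cv2.imwrite("pics/w3c.png",np.hstack([z(im[100:220,405:505]),z(im[180:300,278:378])]))
E
```

```text
(no output)
```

View pics/w3c.png

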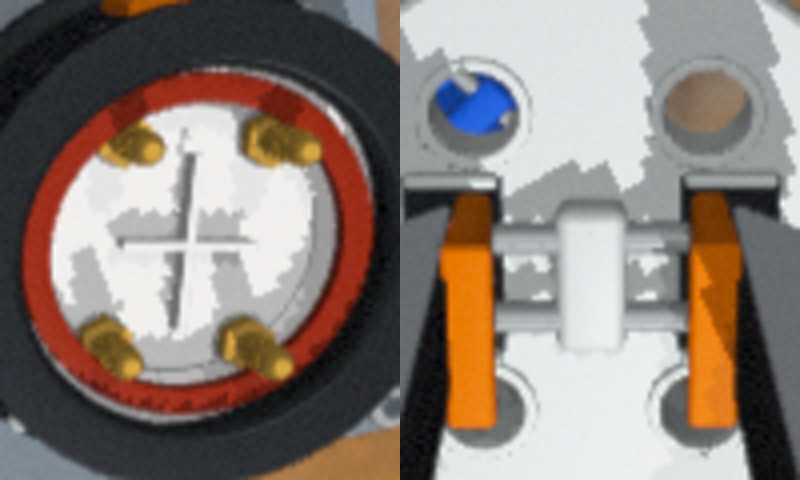

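Stud tops are at crop (150,146), (309,151), (126,362) and (279,362). Cover holes are at (476,114), (710,111), (482,410) and (703,410).

```bash
python3 - <<'E'
from h import *
from scipy.spatial.transform import Rotation as R
p0=np.load("w3.npz"); p={"K":p0["K"],"camera_from_world":p0["T"]}
f=lambda q,o,z:np.array([ray("wrist",(o[0]+(u+.5)/4-.5,o[1]+(v+.5)/4-.5),z,p) for u,v in q])
S=f([(150,146),(309,151),(126,362),(279,362)],(405,100),.054)
C=f([(76,114),(310,111),(82,410),(303,410)],(278,180),.1576)
for P in (S,C):
    d=(P[2]+P[3]-P[0]-P[1])[:2]; d2=(P[1]+P[3]-P[0]-P[2])[:2]
    print(P.mean(0),np.degrees(np.arctan2(d[1],d[0])),np.degrees(np.arctan2(d2[1],d2[0]))-90,np.linalg.norm(P[0]-P[1]),np.linalg.norm(P[0]-P[2]))
s=env.get_state();w,x,y,z=s["eef_rot"]; M=R.from_quat([x,y,z,w]).as_matrix();print(M.round(4).tolist(),np.degrees(np.arctan2(M[1,1],M[0,1])))
print(M.T@(S.mean(0)-C.mean(0))*1000,M.T@(np.array([.462,.2955,0])-s["tool_pos"])*1000, s["tool_pos"])
E
```

```text
[0.46096346 0.30047827 0.054     ] -24.603093912306537 -24.68317920221699 0.03238298432236374 0.0455562316937278
[0.44025193 0.18911954 0.1576    ] -23.86359318990411 -23.401885496847598 0.032083637362141246 0.04586289751064589
[[-0.9145, 0.4046, -0.0005], [0.4046, 0.9145, -0.0006], [0.0002, -0.0007, -1.0]] 66.13683695624982
[ 26.08864956 110.29130791 103.52731466] [ 23.72424974 106.78780108 160.29718159] [0.44057029 0.18833387 0.16036785]
```

>>> carry_out:
  moves: "255 0 0 25 0.7; 255 0 0 50 0.7; 255 0 0 75 0.7; 255 0 0 80 0.7; 255 0 0 80 0.7; 255 0 0 80 0.7; 255 0 0 80 0.7"

```text
t: 6.75
tool_pos: [0.4412, 0.1898, 0.0812]
eef_rot: [0.001, 0.212, 0.977, 0.0]
wrist_force: [-0.4, 0.7, -1.1]
gripper_width: 0.386
grasp_force: 30.0
```

```bash
python3 - <<'E'
from h import *
s=env.get_state(); print(s["tool_pos"],s["eef_rot"],s["wrist_force"])
im=eyes.camera("wrist"); p=eyes.camera_params("wrist")
im=cv2.cvtColor(im,cv2.COLOR_RGB2BGR);cv2.imwrite("pics/w4.png",im)
np.savez("w4.npz",K=p["K"],T=p["camera_from_world"])
a=proj("wrist",(.461,.299,.054),p); print(a)
c=proj("wrist",s["tool_pos"],p); print(c)
z=lambda a:cv2.resize(a,None,fx=3,fy=3,interpolation=cv2.INTER_CUBIC)
x0,y0=[int(v) for v in a-[66,66]]; x1,y1=[int(v) for v in c-[66,80]]
x0=min(x0,640-133); y0=max(y0,0);print(x0,y0,x1,y1)
cv2.imwrite("pics/w4c.png",np.hstack([z(im[y0:y0+150,x0:x0+133]),z(im[y1:y1+150,x1:x1+133])]))
E
```

```text
[0.44115337 0.18979979 0.08123648] [6.14729550e-04 2.12405096e-01 9.77181396e-01 4.66011071e-04] [-0.44450144  0.67181733 -1.12467119]
[500.54248372 189.59194609]
[324.89885899 249.60573537]
434 123 258 169
```

View pics/w4c.png

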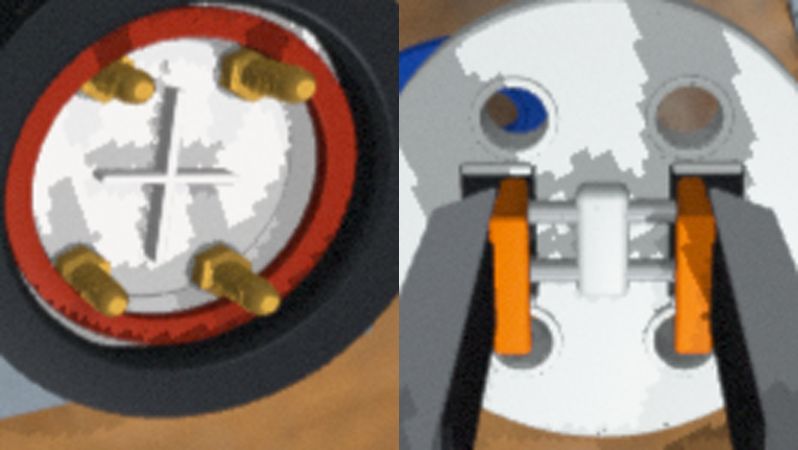

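Stud tops are at crop (142,88), (301,86), (115,302) and (267,299). Holes are at (514,116), (691,115), (519,341) and (684,341).

```bash
python3 - <<'E'
from h import *
from scipy.spatial.transform import Rotation as R
p0=np.load("w4.npz"); p={"K":p0["K"],"camera_from_world":p0["T"]}
f=lambda q,o,z:np.array([ray("wrist",(o[0]+(u+.5)/3-.5,o[1]+(v+.5)/3-.5),z,p) for u,v in q])
S=f([(142,88),(301,86),(115,302),(267,299)],(434,123),.054)
C=f([(115,116),(292,115),(120,341),(285,341)],(258,169),.0785)
for P in (S,C):
    d=(P[2]+P[3]-P[0]-P[1])[:2]; d2=(P[1]+P[3]-P[0]-P[2])[:2]
    print(P.mean(0),np.degrees(np.arctan2(d[1],d[0])),np.degrees(np.arctan2(d2[1],d2[0]))-90,np.linalg.norm(P[0]-P[1]),np.linalg.norm(P[0]-P[2]))
s=env.get_state();w,x,y,z=s["eef_rot"]; M=R.from_quat([x,y,z,w]).as_matrix();print(np.degrees(np.arctan2(M[1,1],M[0,1])))
print(M.T@(S.mean(0)-C.mean(0))*1000, s["tool_pos"],s["wrist_force"])
E
```

```text
[0.46066355 0.30017714 0.054     ] -23.902112071939815 -23.50323465454663 0.03140544057622451 0.045334239288964136
[0.44043312 0.19039475 0.0785    ] -24.69157630012788 -24.31887142256629 0.03230522516900141 0.046431293195519634
65.47662773596348
[ 27.18271167 108.250445    24.58929702] [0.44107026 0.18980316 0.08113643] [ 0.40384359  0.01381015 -1.68693742]
```

>>> carry_out:
  moves: "255 5 20 -10 0; 255 13 55 -10 0; 255 22 90 -10 0; 255 26.5 108 -10 0; 255 26.5 108 -10 0; 255 26.5 108 -10 0; 255 26.5 108 -3 0; 255 26.5 108 4 0; 255 26.5 108 8 0; 255 26.5 108 12 0; 255 26.5 108 12 0; 255 26.5 108 12 0"

```text
t: 8.3
tool_pos: [0.4617, 0.2989, 0.0685]
eef_rot: [0.0, 0.212, 0.977, 0.0]
wrist_force: [1.8, -0.1, -1.7]
gripper_width: 0.388
grasp_force: 30.0
```

The skirt is already inside the mouth (about 18 mm) with no force. I'll carry on down.

>>> carry_out:
  moves: "255 0 0 2 0; 255 0 0 3 0; 255 0 0 4 0; 255 0 0 5 0; 255 0 0 5 0"

```text
t: 8.93
tool_pos: [0.4616, 0.2991, 0.0637]
eef_rot: [0.0, 0.212, 0.977, 0.0]
wrist_force: [1.7, 0.7, 1.2]
gripper_width: 0.389
grasp_force: 30.0
```

>>> carry_out:
  moves: "255 0 0 1 0; 255 0 0 2 0; 255 0 0 3 0; 255 0 0 4 0; 255 0 0 4 0; 255 0 0 4 0; 255 0 0 4 0"

```text
t: 9.8
tool_pos: [0.4617, 0.299, 0.0608]
eef_rot: [0.001, 0.212, 0.977, 0.0]
wrist_force: [0.6, 0.4, 14.2]
gripper_width: 0.385
grasp_force: 30.1
```

Right down at 10 mm with 14 N on the wrist. I'll ease the grip so the fingertips slide onto the plate and hold it down while the tabs spring out.

>>> carry_out:
  moves: "255 0 0 0 0; 255 0 0 1 0; 255 0 0 2 0; 255 0 0 2.5 0; 255 0 0 2.5 0; 255 0 0 2.5 0"
  grip_force: 13

```text
t: 10.55
tool_pos: [0.4617, 0.299, 0.0588]
eef_rot: [0.001, 0.212, 0.977, 0.0]
wrist_force: [-1.4, -2.9, 17.9]
gripper_width: 0.397
grasp_force: 13.0
```

>>> carry_out:
  moves: "255 0 0 0.5 0; 255 0 0 1 0; 255 0 0 1 0; 255 0 0 1 0"
  grip_force: 13

```text
t: 11.05
tool_pos: [0.4617, 0.2991, 0.0583]
eef_rot: [0.001, 0.212, 0.977, 0.0]
wrist_force: [-1.4, -2.9, 23.1]
gripper_width: 0.399
grasp_force: 15.2
```

The tips now rest on the plate at 23 N. I'll open gradually.

>>> carry_out:
  moves: "145 0 0 0 0; 135 0 0 0 0; 125 0 0 0 0; 115 0 0 0 0; 105 0 0 0 0; 95 0 0 0 0; 90 0 0 0 0; 90 0 0 0 0"
  grip_force: 13

```text
t: 12.05
tool_pos: [0.464, 0.3039, 0.0585]
eef_rot: [0.002, 0.212, 0.977, 0.005]
wrist_force: [3.2, 5.4, 14.1]
gripper_width: 0.648
grasp_force: 7.6
```

>>> carry_out:
  moves: "90 0 0 -2 0; 90 0 0 -4 0; 85 0 0 -6 0; 85 0 0 -6 0; 85 0 0 -6 0"

```text
t: 12.68
tool_pos: [0.4607, 0.2983, 0.0615]
eef_rot: [-0.001, 0.212, 0.977, -0.001]
wrist_force: [0.1, 0.2, 0.5]
gripper_width: 0.662
grasp_force: 0.0
```

>>> carry_out:
  moves: "70 0 0 -10 0; 60 0 0 -25 0; 40 0 0 -50 0; 20 0 0 -75 0; 0 0 0 -75 0; 0 0 0 -75 0; 0 0 0 -75 0"

```text
t: 13.55
tool_pos: [0.4608, 0.2984, 0.1362]
eef_rot: [-0.001, 0.212, 0.977, -0.001]
wrist_force: [-0.5, 0.2, 0.3]
gripper_width: 0.996
grasp_force: 0.0
```

```bash
python3 - <<'E'
from h import *
s=env.get_state(); print(s["tool_pos"],s["wrist_force"])
im=eyes.camera("wrist"); p=eyes.camera_params("wrist")
im=cv2.cvtColor(im,cv2.COLOR_RGB2BGR);cv2.imwrite("pics/w5.png",im)
np.savez("w5.npz",K=p["K"],T=p["camera_from_world"])
cv2.imwrite("pics/w5c.png",cv2.resize(im[90:290,220:430],None,fx=3,fy=3,interpolation=cv2.INTER_CUBIC)[:600])
E
```

```text
[0.46075854 0.29840646 0.13615997] [-0.48520759  0.24387087  0.28146755]
```

View pics/w5c.png

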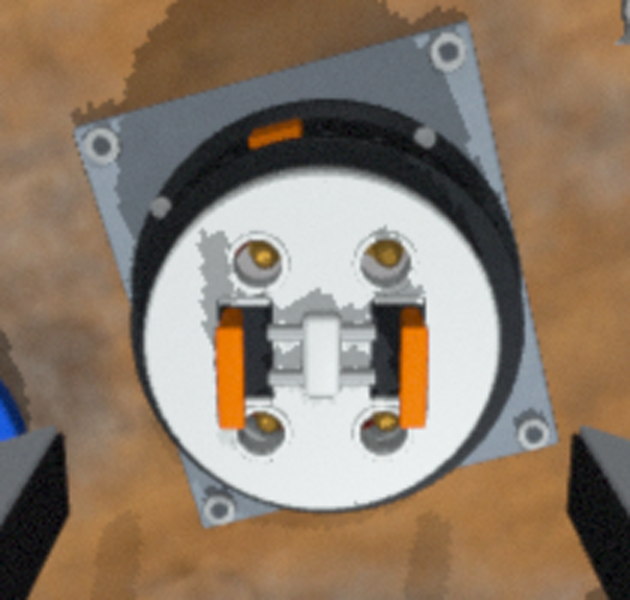

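The cover sits with a stud visible in each hole. Both grips are out: the outer spacing is 210 crop px against a 123 px hole pitch, the same ratio as when unpinched. A quick numeric check of the plate height from its apparent diameter, then hand in.

```bash
python3 - <<'E'
from h import *
def fit(n,roi):
    q=np.load(n+".npz"); p={"K":q["K"],"camera_from_world":q["T"]}
    hsv=cv2.cvtColor(cv2.imread(f"pics/{n}.png"),cv2.COLOR_BGR2HSV); m=((hsv[...,1]<40)&(hsv[...,2]>140)).astype(np.uint8)
    k=np.zeros_like(m); x0,x1,y0,y1=roi; k[y0:y1,x0:x1]=1
    h=cv2.convexHull(max(cv2.findContours(m*k,0,1)[0],key=cv2.contourArea)); return h[:,0].astype(float),p
def diam(h,p,z):
    P=np.array([ray("wrist",a,z,p)[:2] for a in h],np.float32); c=cv2.minEnclosingCircle(P); return c[0],2*c[1]
h,p=fit("w2",(255,395,130,265)); print("ref",diam(h,p,.02))
h,p=fit("w5",(262,395,140,265))
for z in (.0580,.0595,.062,.064,.068): print(z,diam(h,p,z))
E
```

```text
ref ((0.43028706312179565, 0.02033839002251625), 0.09199520200490952)
0.058 ((0.4615837335586548, 0.2996812164783478), 0.09228398650884628)
0.0595 ((0.46112576127052307, 0.299884170293808), 0.09174555540084839)
0.062 ((0.4603624939918518, 0.30022239685058594), 0.09084811806678772)
0.064 ((0.45975184440612793, 0.3004930019378662), 0.09013018012046814)
0.068 ((0.45853060483932495, 0.30103421211242676), 0.08869431912899017)
```

The plate diameter matches a height of about .059, which is 11 mm above the rim, so it is latched. Handing in.

```bash
python3 -c "
from rig import job
print(job.hand_in())"
```

```text
the job is handed in; nothing more can be done
None
```

The cover is on over all four studs and latched, about 11 mm above the rim by camera estimate, with both tabs out and the arm clear. The job is handed in, though no verdict came back.

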